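# Pick the brass strip off the packing board

### The arm

A 7-joint arm with a two-finger parallel gripper is mounted at the origin on the work surface. World frame = base frame: x ahead of the robot, y to its left, z up, the work surface at z = 0. Lengths are in m, angles in rad, forces in N, time in s.
With the tool pointing down it reaches from about 0.4 to 0.85 m from the base axis. Payload 4.5 kg.
Tool frame: the origin (TCP) lies at the very end of the fingers, on their centre line; the grasp point (between the pads) lies 19 mm behind it; x points along the fingers, y is the direction in which the jaws open and shut, and the axes are right-handed (so a half turn about x gives the same grasp; the last joint's range is limited). The gripper opens to 85 mm and grips with 20 to 120 N. Pads are 22 mm wide; open, the fingers measure 114 mm over their backs; the gripper's body (76 mm by 85 mm) begins 54 mm behind the grasp point. The pads swing forward as they close: fully open they stand 13 mm farther back than shut.
Start: joints at [1.289, 0.689, -0.195, 1.565, 0.157, 0.902, -0.215], TCP at [0.194, -0.594, 0.231] pointing down, gripper open.
Joint ranges: [-3.01, 3.01], [-0.46, 2.08], [-1.47, 1.51], [0.13, 2.56], [-1, 4.14], [0.04, 2.09], [-2.66, 2.66]. Speed limits (rad/s): [2.57, 2.57, 3.14, 3.14, 3.14, 3.14, 3.14].

### API

Orientations are given as a rotation vector (axis times angle).
In Python, from bench import robot gives the robot as it stands.
- The arm moves only by the tool step_arm, never from a script. Its argument "targets" is a list of rows, each an object with "dp": the shift along the tool's x, y, z in units of 0.02 m (1.0 is 0.02 m), a list of three; "turn": the turn about the tool's x in units of 0.15 rad (1.0 is 0.15 rad). A call has 1 to 8 rows; each row shifts and turns the commanded pose from where the row before left it, along the tool's axes as they then stand; what a row does not reach is not made up. A row lasts 1/8 s, in which the tool goes at most 62.5 mm and 10.7 degrees, less where a joint would pass 70% of its speed; a pose out of reach is approached as far as the arm can. A call with a number of a shift or a turn outside -1 to 1 is refused whole. A call with a gripper value outside its range is refused whole. "grip" is the closure, from 0 (fully open) to 1 (shut), set as the call begins (left out, the last holds). The fingers move at their own pace and stop on an object; "newtons" is the grip in N (left out, the last holds). Time passes only in rows, so rows that do not move let the fingers close. It gives the time, the measured TCP pose, the force and the opening at its end, in the units of the state.
- robot.get_obs(): the state, without advancing time (a new reading comes with each control period).
- robot.get_image(name): name is "scene" or "top"; returns the picture (400x640x3 uint8, red, green, blue); there is no depth.
- robot.camera_model(name): a dict with "intrinsics" (3x3 intrinsics, pixels), "origin" and "orientation" of the camera in the world. Camera axes: x right, y up, looking along -z (the intrinsics and any distortion apply to the point x, -y, -z); pixel columns grow to the right and rows downward; lengths in m; the calibration is good to about 2 mm. A picture is of the moment at which its call begins. camera_model takes no time and is no camera call.
- robot.close_job(): hands the job in, once; it reports no verdict.
Trained networks look in the newest picture that a camera, given by its name, has taken for a name from the list of things; names that differ only in an ending like _2 or _b are one class to them, and where a whole thing is asked for, a point or a joint stands for the part that bears it (a point fixed in the world has none). Each returns a list of dicts, best first, with "confidence" (0 to 1); they miss things now and then, are a little off and sometimes report something else, mostly with a low value. They report only what shows in the picture. A call takes as long as a camera call. They do not tell look-alikes from the thing itself.
- robot.spot_in(label, camera): "location" ([x, y, z] in m, in world coordinates, good to about 4 mm: the middle of the surface that is visible of it).
- robot.regions_of(label, camera): "pixels" (400x640 bool, what is visible of it).
- robot.tip_of(label, camera): "location" ([x, y, z] in m, in world coordinates, good to about 4 mm: a listed point, or the origin of a listed thing).
The state is a dict: "t": time; "joint_pos": joint angles; "qvel": joint speeds; "joint_efforts": joint torques, N m; "eef_pos": TCP position; "ee_rot": TCP orientation; "force": force on the tool from outside, world axes, zero at the start; "torque": the same for the moment, N m; "gripper_width": opening from 0.0 (shut) to 1.0 (fully open).
Only numpy, scipy, OpenCV 4.12 (cv2) and the standard library are available. Lean on these libraries where they do the work, as an engineer would, in place of code of your own. Each camera call takes 0.05 s, during which the arm holds its last target.

### The job

A customer has ordered the brass strip. Slide it along the green packing board until its near end sticks out about 5 cm past the board's near edge (the edge facing the robot), then grip it by that overhanging end, lift it well clear of the board and lay it flat inside the blue order tray. Leave the steel strip where it lies.

Things in the scene. Friction and masses are not known exactly. Their poses are not given: they have to be found in the camera images.
- brass_mid (a point): Centre (half-way up) of the golden brass strip, 180 mm long (x), 40 mm wide (y), 3 mm thick (z up), 0.13-0.25 kg. Flat on the green board, x within 10 degrees of the board's x, near end 15-45 mm inside the edge. Pressed from above with shut fingertips (5-20 N) it slides with them; friction on the board is low (0.3). Overhanging 50 mm it can be gripped across its width, tips below the board's top.
- steel_mid (a point): Centre of the loose silver-grey steel strip, same size and shape, on the same board, 110 or 220 mm from the brass one: a bystander. A low white tin with a red lid (62 mm across, 30 mm high) takes the third place.
- riser_edge (a point): Middle of the top near edge of the fixed green packing board, 270 mm (x) by 360 mm (y), top 60 mm above the bench; this point is at the top's height. x points from the edge inward over the board, away from the robot; y along the edge; z up. The slab is 18 mm thick and its foot is set back 50 mm: below and in front of the edge is clear.
- tray_in (a point): Centre of the inner floor of the fixed blue open order tray on the bench to the robot's left; outside 260 mm (x) by 180 mm (y) by 25 mm high, walls and floor 4 mm. x along its long side, z up.
Things that resemble listed ones, but are neither listed nor needed, are in the scene too. Of the things shaped like the part that bears brass_mid, the brass one is meant.

How it is judged:
On the way, in this order (a step that is already met when the one before it is completed fails the run):
1. the brass strip lies flat on the board with its near end 30 to 75 mm past the near edge (x of brass_mid in the frame of riser_edge between 0.015 and 0.06 m and z of brass_mid in the frame of riser_edge between -0.003 and 0.006 m and angle between brass_mid's own z axis and vertical below 0.09 rad), for 0.2 s.
2. the brass strip is gripped and its centre is lifted at least 40 mm above the board's top (z of brass_mid in the frame of riser_edge above 0.04 m and contact force between the fingers and brass_strip above 1 N), for 0.2 s.
At the end, for the whole second after the job is handed in: The brass strip lies at rest flat (within 5 degrees) on the floor of the blue tray, wholly inside its walls, its centre within 60 mm along and 70 mm across of the tray's centre; the steel strip has not moved more than 30 mm (x of brass_mid in the frame of tray_in between -0.06 and 0.06 m and y of brass_mid in the frame of tray_in between -0.07 and 0.07 m and z of brass_mid in the frame of tray_in below 0.008 m and angle between brass_mid's own z axis and vertical below 0.09 rad and linear speed of brass_strip below 0.02 m/s); the robot touches nothing.
It fails at once if the steel strip is moved more than 30 mm (distance of steel_mid from where it was at the start of the episode above 0.03 m).
It also fails if it takes over 58 s, if anything falls off the work surface, if the arm or the gripper's body presses on something with over 40 N, if the wrist force passes 120 N, or if a joint passes its speed limit or range.

## Working session

There is one attempt and no reset: what is moved stays moved. The work goes in short steps, Python scripts to look and compute and a tool call to move; the robot and the scene stay as the last step left them, time stands still between calls to the robot, and variables do not carry over. Pictures are saved under pics/ and viewed, and the job is handed in when it is done.

Besides the shell and the picture viewer there is one more tool, called after "Request:" as name(argument=value, ...) on one line, values as JSON. step_arm: Moves the arm, as the interface text tells. Its arguments: {"type":"object","properties":{"targets":{"type":"array"},"grip":{"type":"number"},"newtons":{"type":"number"}},"required":["targets"]}

```bash
mkdir -p pics; ls; python3 - <<'E'
from bench import robot
import cv2,numpy as np
o=robot.get_obs()
print({k:np.round(v,3) for k,v in o.items()})
for n in("scene","top"):
    im=robot.get_image(n); cv2.imwrite(f"pics/{n}0.png",im[:,:,::-1])
    c=robot.camera_model(n); print(n,c)
    for l in("brass_mid","steel_mid","riser_edge","tray_in"):
        print(l,[(np.round(d["location"],3),round(d["confidence"],2)) for d in robot.tip_of(l,n)])
E
```

```text
pics
{'t': np.float64(0.0), 'joint_pos': array([ 1.289,  0.69 , -0.195,  1.566,  0.157,  0.902, -0.215]), 'qvel': array([-0.002, -0.   ,  0.001,  0.001, -0.   ,  0.   ,  0.   ]), 'joint_efforts': array([ 1.0000e-03, -5.3960e+01, -1.2670e+00, -1.5854e+01,  9.0000e-03,
        9.0000e-03,  0.0000e+00]), 'eef_pos': array([ 0.194, -0.593,  0.23 ]), 'ee_rot': array([ 2.051,  0.329, -2.052]), 'force': array([ 0.451, -0.156,  0.201]), 'torque': array([-0.064,  0.003, -0.012]), 'gripper_width': np.float64(0.994)}
scene {'intrinsics': array([[426.10717051,   0.        , 325.0114248 ],
       [  0.        , 426.10717051, 199.48007411],
       [  0.        ,   0.        ,   1.        ]]), 'origin': array([ 0.98798093, -0.23079469,  0.94053539]), 'orientation': array([0.4612924 , 0.31705813, 1.11689829])}
brass_mid [(array([ 0.461, -0.375, -0.   ]), 0.96), (array([ 0.347, -0.121, -0.001]), 0.68), (array([ 0.642, -0.246,  0.062]), 0.55)]
steel_mid [(array([ 0.638, -0.032,  0.058]), 0.83)]
riser_edge [(array([ 0.532, -0.14 ,  0.06 ]), 0.59)]
tray_in [(array([0.551, 0.289, 0.004]), 0.96)]
top {'intrinsics': array([[362.98418443,   0.        , 319.18822405],
       [  0.        , 362.98418443, 196.53977165],
       [  0.        ,   0.        ,   1.        ]]), 'origin': array([ 0.4421175 , -0.03837453,  0.93200608]), 'orientation': array([ 0.08277686, -0.06795546, -1.58096449])}
brass_mid [(array([ 0.644, -0.25 ,  0.062]), 0.7), (array([ 0.464, -0.378, -0.   ]), 0.67), (array([ 0.346, -0.121,  0.001]), 0.62)]
steel_mid [(array([ 0.635, -0.027,  0.061]), 0.96)]
riser_edge [(array([ 0.534, -0.144,  0.06 ]), 0.93)]
tray_in []
```

View pics/scene0.png

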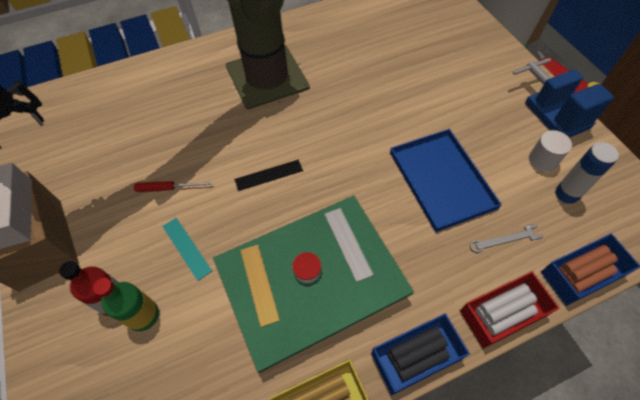

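View pics/top0.png

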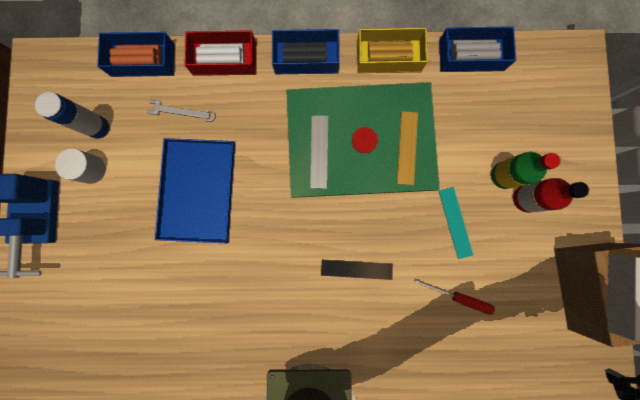

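Strip-shaped candidates in the top picture: golden at (408,148) on the board, silver at (319,152) on the board, teal at (456,222) and black at (356,270), both on the bench. The golden one on the green board fits the brass strip. I'll confirm it in a crop and measure.

```bash
cat > h.py <<'E'
from bench import robot
import cv2,numpy as np
from scipy.spatial.transform import Rotation as R
def topix(P,n):
    c=robot.camera_model(n);q=R.from_rotvec(c["orientation"]).inv().apply(np.atleast_2d(P)-c["origin"])
    q=q*[1,-1,-1];u=q@c["intrinsics"].T;return u[:,:2]/u[:,2:]
def plane(px,z,n):
    c=robot.camera_model(n);px=np.atleast_2d(px).astype(float)
    r=np.c_[px,np.ones(len(px))]@np.linalg.inv(c["intrinsics"]).T*[1,-1,-1]
    d=R.from_rotvec(c["orientation"]).apply(r);o=c["origin"]
    return o+d*((z-o[2])/d[:,2])[:,None]
def rect(mask,z,n):
    cs,_=cv2.findContours(mask.astype(np.uint8),cv2.RETR_EXTERNAL,cv2.CHAIN_APPROX_NONE)
    c=max(cs,key=cv2.contourArea)[:,0]
    w=plane(c,z,n)[:,:2]
    (cx,cy),(a,b),ang=cv2.minAreaRect((w*1000).astype(np.float32))
    if a<b:a,b,ang=b,a,ang+90
    ang=(ang+90)%180-90
    return cx/1000,cy/1000,a,b,ang
def tool():
    o=robot.get_obs();M=R.from_rotvec(o["ee_rot"]).as_matrix()
    return o,M
E
python3 - <<'E'
from h import *
for n in("scene","top"):
    im=robot.get_image(n)
    for l,z in(("brass_mid",.063),("steel_mid",.063)):
        for d in robot.regions_of(l,n):
            print(n,l,round(d["confidence"],2),np.round(rect(d["pixels"],z,n),3))
    hsv=cv2.cvtColor(im,cv2.COLOR_RGB2HSV)
    g=cv2.inRange(hsv,(60,80,40),(85,255,255))
    k=cv2.morphologyEx(g,cv2.MORPH_CLOSE,np.ones((25,25)))
    k=cv2.morphologyEx(k,cv2.MORPH_OPEN,np.ones((25,25)))
    print("board",np.round(rect(k,.06,n),3))
    b=cv2.inRange(hsv,(105,120,40),(125,255,255)); nl,lab,st,_=cv2.connectedComponentsWithStats(b)
    for i in range(1,nl):
        if st[i,4]>3000: print("blue",st[i],np.round(rect(lab==i,.025,n),3))
    print("tray",[(np.round(d["location"],3),round(d["confidence"],2)) for d in robot.tip_of("tray_in",n)])
    print("spot",[(np.round(d["location"],3),round(d["confidence"],2)) for d in robot.spot_in("brass_mid",n)])
    if n=="top": cv2.imwrite("pics/crop1.png",cv2.resize(im[70:280,270:490,::-1],None,fx=2.8,fy=2.8))
o,M=tool();print(M.round(3))
E
```

```text
scene brass_mid 0.97 [ 3.89000e-01 -1.29000e-01  1.64833e+02  4.01620e+01  8.60220e+01]
scene brass_mid 0.88 [  0.498  -0.367 171.651  39.17   13.488]
scene brass_mid 0.66 [  0.644  -0.246 179.114  40.57   -4.717]
scene steel_mid 0.76 [ 6.38000e-01 -3.20000e-02  1.78024e+02  4.06730e+01 -1.70800e+00]
board [ 6.59000e-01 -1.62000e-01  4.01379e+02  2.94138e+02 -8.77420e+01]
blue [ 549    0   91   75 4514] [ 2.43000e-01  1.04100e+00  4.08870e+02  2.63368e+02 -6.48760e+01]
blue [ 527   70   87   66 3251] [  0.486   0.74  249.665 176.045 -70.068]
blue [ 391  130  109  101 6138] [  0.556   0.278 261.951 183.172  -3.183]
tray [(array([0.547, 0.286, 0.004]), 0.97)]
spot [(array([ 0.649, -0.246,  0.061]), 0.86), (array([ 0.466, -0.372,  0.001]), 0.75), (array([ 0.348, -0.122,  0.001]), 0.7), (array([ 0.7  , -0.143,  0.056]), 0.25)]
top brass_mid 0.7 [  0.461  -0.355 172.557  42.748  13.082]
top brass_mid 0.63 [ 3.52000e-01 -1.17000e-01  1.68291e+02  3.96850e+01  8.60170e+01]
top steel_mid 0.65 [ 6.37000e-01 -3.10000e-02  1.80704e+02  3.89970e+01 -7.50000e-01]
board [ 6.67000e-01 -1.35000e-01  3.55499e+02  2.68211e+02 -8.80570e+01]
blue [ 155  139   79  104 7158] [  0.551   0.283 257.374 181.088  -3.206]
tray [(array([0.55 , 0.287, 0.003]), 0.59)]
spot [(array([ 0.64 , -0.248,  0.064]), 0.95), (array([ 0.347, -0.127,  0.002]), 0.91), (array([ 0.46 , -0.376,  0.005]), 0.77), (array([ 0.631, -0.025,  0.06 ]), 0.74)]
[[ 0.     0.311 -0.951]
 [-0.    -0.951 -0.311]
 [-1.     0.    -0.   ]]
```

View pics/crop1.png

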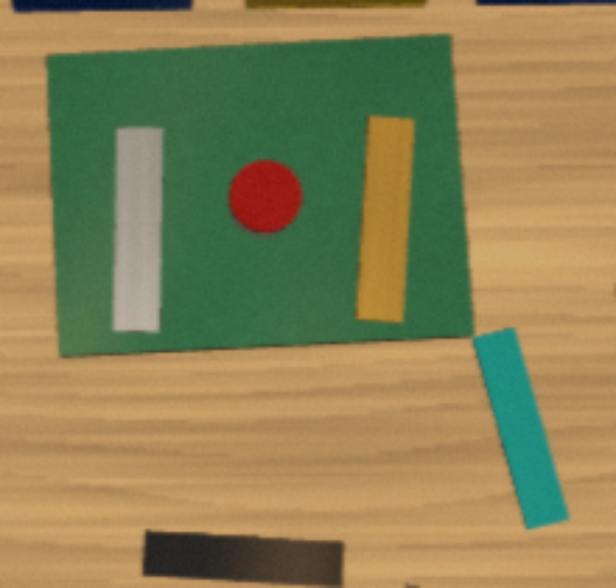

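The crop shows the gold strip at (385,220) beside the red-lidded tin on the green board. The steel strip is at (138,230), and the teal and black strips lie off the board. Gold is the brass strip: centre about (0.643,-0.247), angle -4.7°. I start by turning, closing the fingers and moving left.

Request:
step_arm(targets=[{"dp": [0, 0, 0], "turn": 1}, {"dp": [0, 0, 0], "turn": 1}, {"dp": [0, 0, 0], "turn": 0.65}, {"dp": [0, -1, 0], "turn": 0}, {"dp": [0, -1, 0], "turn": 0}, {"dp": [0, -1, 0], "turn": 0}, {"dp": [0, -1, 0], "turn": 0}, {"dp": [0, -1, 0], "turn": 0}], grip=1, newtons=60)

```text
t: 2.0
eef_pos: [0.2024, -0.4939, 0.2314]
ee_rot: [-2.18, 0.089, 2.18]
force: [0.5, -0.2, 0.3]
gripper_width: -0.003
```

Request:
step_arm(targets=[{"dp": [0, -1, -1], "turn": 0}, {"dp": [0, -1, -1], "turn": 0}, {"dp": [0, -1, -1], "turn": 0}, {"dp": [0, -1, -1], "turn": 0}, {"dp": [0, -1, -1], "turn": 0}, {"dp": [0, -1, -1], "turn": 0}, {"dp": [0, -1, -1], "turn": 0}, {"dp": [0, -1, -1], "turn": 0}])

```text
t: 3.0
eef_pos: [0.3756, -0.3474, 0.2314]
ee_rot: [-2.18, 0.089, 2.179]
force: [-0.1, -0.9, -0.3]
gripper_width: 0.001
```

Request:
step_arm(targets=[{"dp": [0, -1, -1], "turn": 0}, {"dp": [0, -1, -1], "turn": 0}, {"dp": [0, -1, -1], "turn": 0}, {"dp": [0, -1, -1], "turn": 0}, {"dp": [0, -1, -1], "turn": 0}, {"dp": [0, -1, -1], "turn": 0}, {"dp": [0, 0, -1], "turn": 0}, {"dp": [0, 0, -1], "turn": 0}])

```text
t: 4.0
eef_pos: [0.5449, -0.241, 0.2314]
ee_rot: [-2.18, 0.088, 2.18]
force: [0.7, 0.0, -0.2]
gripper_width: 0.003
```

```bash
cat > go.py <<'E'
from h import *
import sys
o,M=tool();t=np.array([float(v) for v in sys.argv[1:4]])
print("t",round(float(o["t"]),2),"tcp",o["eef_pos"].round(4),"F",o["force"].round(1),"w",round(float(o["gripper_width"]),3))
print(M.round(3).tolist()); print("units",(M.T@(t-o["eef_pos"])/.02).round(2), "yaw of -z deg",np.degrees(np.arctan2(-M[1,2],-M[0,2])).round(2))
E
python3 go.py .643 -.247 .10
```

```text
t 4.0 tcp [ 0.5449 -0.241   0.2314] F [ 0.7  0.  -0.2] w 0.003
[[0.0, -0.081, -0.997], [-0.0, -0.997, 0.081], [-1.0, 0.0, -0.0]]
units [ 6.57 -0.1  -4.91] yaw of -z deg -4.63
```

Request:
step_arm(targets=[{"dp": [0, -0.1, -1], "turn": 0}, {"dp": [0, 0, -1], "turn": 0}, {"dp": [1, 0, -1], "turn": 0}, {"dp": [1, 0, -1], "turn": 0}, {"dp": [1, 0, -0.9], "turn": 0}, {"dp": [1, 0, 0], "turn": 0}, {"dp": [1, 0, 0], "turn": 0}, {"dp": [1, 0, 0], "turn": 0}])

```text
t: 5.0
eef_pos: [0.6417, -0.2476, 0.1103]
ee_rot: [-2.18, 0.089, 2.18]
force: [0.1, 1.0, -0.0]
gripper_width: -0.0
```

```bash
python3 go.py .643 -.247 .063; python3 - <<'E'
from h import *
im=robot.get_image("scene"); cv2.imwrite("pics/s1.png",cv2.resize(im[180:380,180:440,::-1],None,fx=3,fy=3))
E
```

```text
t 5.0 tcp [ 0.6417 -0.2476  0.1103] F [ 0.1  1.  -0. ] w -0.0
[[-0.0, -0.082, -0.997], [-0.0, -0.997, 0.082], [-1.0, 0.0, 0.0]]
units [ 2.37 -0.03 -0.06] yaw of -z deg -4.68
```

View pics/s1.png

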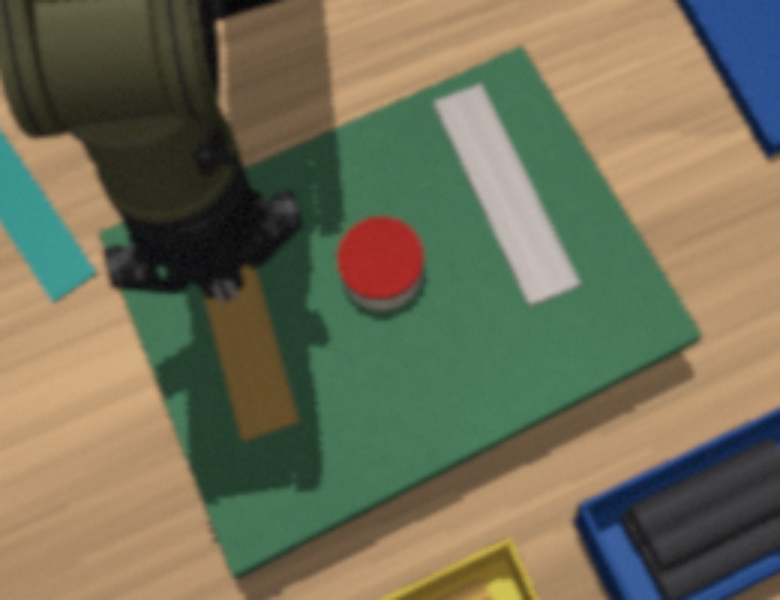

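The shut tips are above the middle of the gold strip (crop (225,290)), well away from the tin (380,260). Now I descend to contact.

Request:
step_arm(targets=[{"dp": [1, 0, 0], "turn": 0}, {"dp": [0.8, 0, 0], "turn": 0}, {"dp": [0.3, 0, 0], "turn": 0}, {"dp": [0, 0, 0], "turn": 0}])

```text
t: 5.55
eef_pos: [0.6418, -0.2475, 0.0689]
ee_rot: [-2.179, 0.089, 2.18]
force: [0.0, -0.0, 0.1]
gripper_width: 0.002
```

Request:
step_arm(targets=[{"dp": [0.1, 0, 0], "turn": 0}, {"dp": [0.1, 0, 0], "turn": 0}, {"dp": [0, 0, 0], "turn": 0}])

```text
t: 5.92
eef_pos: [0.6419, -0.2475, 0.0654]
ee_rot: [-2.18, 0.089, 2.18]
force: [1.0, 0.1, -0.4]
gripper_width: 0.002
```

Request:
step_arm(targets=[{"dp": [0.1, 0, 0], "turn": 0}, {"dp": [0.1, 0, 0], "turn": 0}, {"dp": [0, 0, 0], "turn": 0}])

```text
t: 6.3
eef_pos: [0.6421, -0.2476, 0.0632]
ee_rot: [-2.181, 0.09, 2.179]
force: [-3.9, 1.5, 10.3]
gripper_width: -0.001
```

Request:
step_arm(targets=[{"dp": [0.05, 0, 0.2], "turn": 0}, {"dp": [0, 0, 0.4], "turn": 0}, {"dp": [0, 0, 0.4], "turn": 0}, {"dp": [0, 0, 0.4], "turn": 0}])

```text
t: 6.8
eef_pos: [0.6185, -0.2461, 0.0632]
ee_rot: [-2.192, 0.091, 2.17]
force: [3.3, -0.2, 9.0]
gripper_width: 0.002
```

```bash
python3 go.py .575 -.242 .063; python3 - <<'E'
from h import *
im=robot.get_image("scene"); cv2.imwrite("pics/s2.png",cv2.resize(im[180:380,180:440,::-1],None,fx=3,fy=3))
for d in robot.regions_of("brass_mid","scene"): print(d["confidence"],np.round(rect(d["pixels"],.063,"scene"),3))
E
```

```text
t 6.8 tcp [ 0.6185 -0.2461  0.0632] F [ 3.3 -0.2  9. ] w 0.002
[[0.01, -0.081, -0.997], [-0.003, -0.997, 0.081], [-1.0, 0.002, -0.01]]
units [-0.01 -0.03  2.18] yaw of -z deg -4.67
0.77 [ 3.92000e-01 -1.10000e-01  1.29089e+02  4.06950e+01  8.47860e+01]
0.6 [ 0.662 -0.248 98.63  39.747 -5.952]
0.55 [  0.498  -0.367 170.513  37.847  13.87 ]
```

View pics/s2.png

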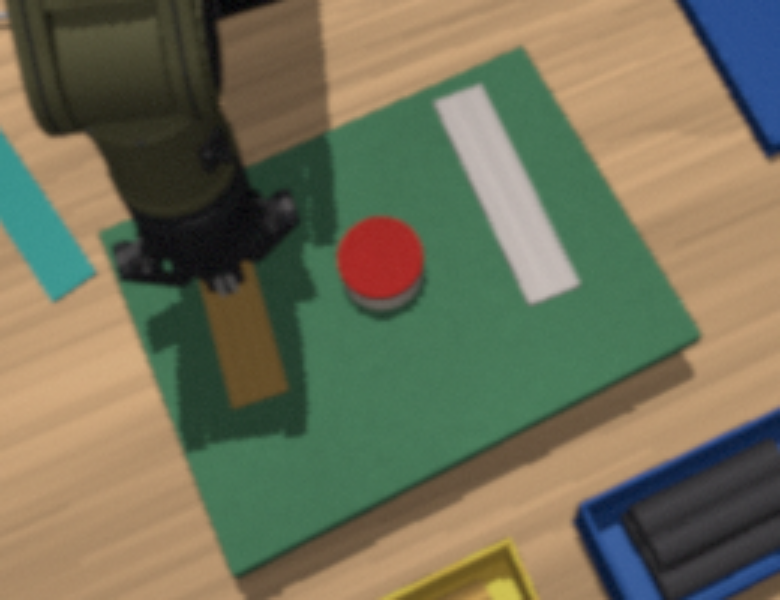

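The strip follows the tips: its far end went from crop (270,425) to (260,395). I keep sliding.

Request:
step_arm(targets=[{"dp": [0, 0, 0.35], "turn": 0}, {"dp": [0, 0, 0.35], "turn": 0}, {"dp": [0, 0, 0.35], "turn": 0}, {"dp": [0, 0, 0.35], "turn": 0}, {"dp": [0, 0, 0.35], "turn": 0}, {"dp": [0, 0, 0.3], "turn": 0}, {"dp": [0, 0, 0], "turn": 0}, {"dp": [0, 0, 0], "turn": 0}])

```text
t: 7.9
eef_pos: [0.5771, -0.2429, 0.0631]
ee_rot: [-2.19, 0.092, 2.171]
force: [2.2, 0.4, 12.6]
gripper_width: -0.003
```

Request:
step_arm(targets=[{"dp": [-0.3, 0, 0], "turn": 0}, {"dp": [-1, 0, 0], "turn": 0}, {"dp": [-1, 0, 0], "turn": 0}, {"dp": [-1, 0, 0], "turn": 0}, {"dp": [-1, 0, 1], "turn": 0}, {"dp": [0, 0, 1], "turn": 0}, {"dp": [0, 0, 1], "turn": 0}, {"dp": [0, 0, 1], "turn": 0}], grip=1)

```text
t: 8.9
eef_pos: [0.4927, -0.2354, 0.1473]
ee_rot: [-2.18, 0.09, 2.179]
force: [0.5, 0.2, -0.2]
gripper_width: -0.002
```

```bash
cat > m.py <<'E'
from h import *
for n in("scene","top"):
    im=robot.get_image(n); cv2.imwrite(f"pics/{n}3.png",im[:,:,::-1])
    for d in robot.regions_of("brass_mid",n): print(n,round(d["confidence"],2),np.round(rect(d["pixels"],.063,n),3))
    print([(np.round(d["location"],3),round(d["confidence"],2)) for d in robot.tip_of("brass_mid",n)])
    hsv=cv2.cvtColor(im,cv2.COLOR_RGB2HSV)
    y=cv2.inRange(hsv,(14,100,40),(26,255,255))
    u=topix([[.575,-.245,.063]],n)[0].astype(int); print("expect px",u)
    w=np.zeros_like(y); w[max(u[1]-80,0):u[1]+80,u[0]-70:u[0]+70]=1
E
python3 m.py; python3 go.py .5 -.24 .1
```

```text
scene 0.82 [  0.58   -0.241 181.595  43.476  -5.75 ]
scene 0.71 [ 3.91000e-01 -1.03000e-01  1.16678e+02  3.97950e+01  8.61560e+01]
scene 0.66 [  0.496  -0.367 170.775  38.77   13.77 ]
[(array([ 0.35 , -0.12 ,  0.002]), 0.95), (array([ 0.462, -0.376, -0.   ]), 0.93), (array([ 0.578, -0.246,  0.064]), 0.87), (array([ 0.636, -0.033,  0.06 ]), 0.41)]
expect px [249 255]
top 0.85 [  0.597  -0.244 141.195  40.962  -5.577]
top 0.74 [ 0.415 -0.356 79.177 22.567 15.908]
top 0.72 [ 3.5300e-01 -1.1600e-01  1.7002e+02  4.1189e+01  8.5989e+01]
[(array([ 0.344, -0.123,  0.001]), 0.95), (array([ 0.578, -0.241,  0.061]), 0.78), (array([ 0.461, -0.376, -0.002]), 0.56)]
expect px [407 175]
t 9.2 tcp [ 0.4948 -0.2354  0.1467] F [ 0.4  0.5 -0.4] w -0.003
[[0.002, -0.081, -0.997], [-0.0, -0.997, 0.081], [-1.0, 0.0, -0.002]]
units [ 2.34  0.21 -0.27] yaw of -z deg -4.65
```

View pics/scene3.png

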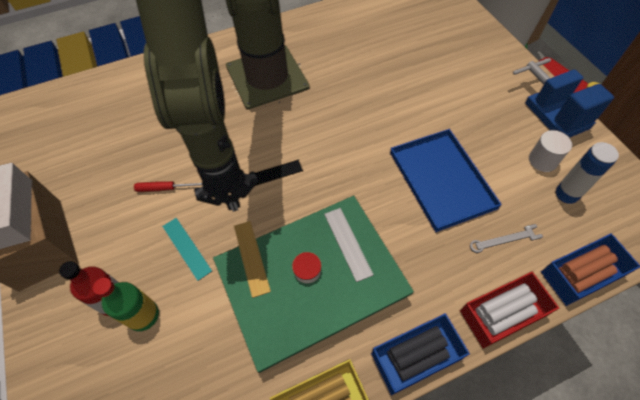

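View pics/top3.png

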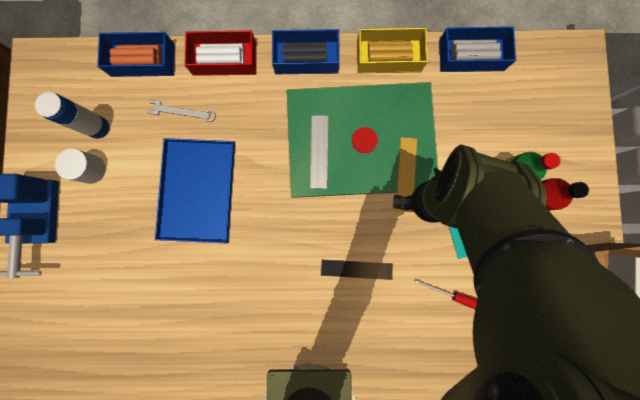

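The scene picture shows the gold strip at (250,258) overhanging the board's near edge. Its centre is about 44 mm inside the edge, so the overhang is about 46 mm. It lies flat at z of about 0.062, and steel and tin have not moved. Next I open and go down over the overhanging end.

Request:
step_arm(targets=[{"dp": [0, 0, -0.4], "turn": 0.1}, {"dp": [0, 0, -0.25], "turn": 0}, {"dp": [0, 0, 0], "turn": 0}, {"dp": [0, 0, 0], "turn": 0}, {"dp": [1, 0, 0], "turn": 0}, {"dp": [1, 0, 0], "turn": 0}, {"dp": [0, 0, 0], "turn": 0}], grip=0)

```text
t: 10.07
eef_pos: [0.5051, -0.236, 0.1052]
ee_rot: [-2.168, 0.104, 2.175]
force: [-0.5, 0.3, 0.3]
gripper_width: 1.004
```

```bash
python3 go.py .508 -.2357 .048; python3 - <<'E'
from h import *
im=robot.get_image("scene"); cv2.imwrite("pics/s4.png",cv2.resize(im[140:310,170:340,::-1],None,fx=3.5,fy=3.5))
E
```

```text
t 10.07 tcp [ 0.5051 -0.236   0.1052] F [-0.5  0.3  0.3] w 1.004
[[-0.003, -0.097, -0.995], [0.001, -0.995, 0.097], [-1.0, -0.001, 0.003]]
units [ 2.86 -0.03 -0.15] yaw of -z deg -5.54
```

View pics/s4.png

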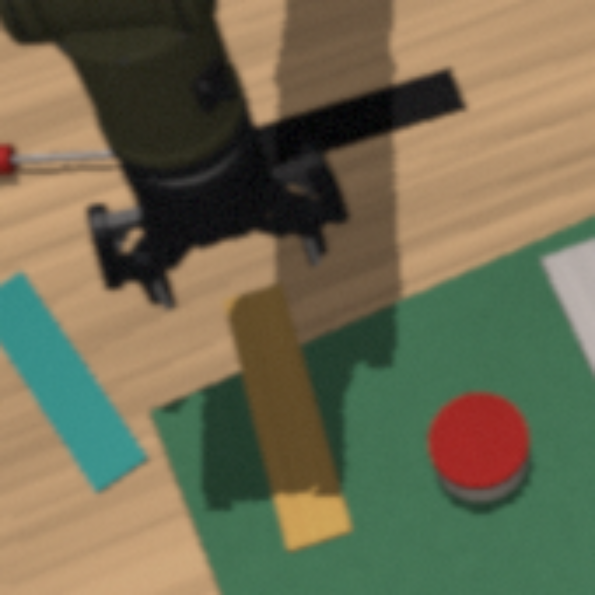

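The open fingers straddle the overhanging end: tips at crop (165,300) and (318,255), strip end at (255,295). I go down and grip.

Request:
step_arm(targets=[{"dp": [1, 0, -0.15], "turn": 0}, {"dp": [1, 0, 0], "turn": 0}, {"dp": [0.85, 0, 0], "turn": 0}, {"dp": [0, 0, 0], "turn": 0}, {"dp": [0, 0, 0], "turn": 0}])

```text
t: 10.75
eef_pos: [0.5097, -0.237, 0.0496]
ee_rot: [-2.173, 0.106, 2.171]
force: [-0.7, -0.6, 0.2]
gripper_width: 0.999
```

Request:
step_arm(targets=[{"dp": [0, 0, 0], "turn": 0}, {"dp": [0, 0, 0], "turn": 0}, {"dp": [0, 0, 0], "turn": 0}, {"dp": [0, 0, 0], "turn": 0}, {"dp": [0, 0, 0], "turn": 0}, {"dp": [0, 0, 0], "turn": 0}], grip=1, newtons=100)

```text
t: 11.5
eef_pos: [0.5096, -0.2368, 0.05]
ee_rot: [-2.173, 0.105, 2.171]
force: [-1.1, 0.5, 4.0]
gripper_width: 0.42
```

Request:
step_arm(targets=[{"dp": [-0.3, 0, 0], "turn": 0}, {"dp": [-0.5, 0, 0], "turn": 0}, {"dp": [-0.7, 0, 0], "turn": 0}, {"dp": [-1, 0, 0], "turn": 0}, {"dp": [-1, 0, 0], "turn": 0}, {"dp": [-1, 0, 0], "turn": 0}, {"dp": [0, 0, 0], "turn": 0}, {"dp": [0, 0, 0], "turn": 0}])

```text
t: 12.5
eef_pos: [0.5089, -0.2366, 0.1391]
ee_rot: [-2.171, 0.105, 2.172]
force: [-0.8, -1.0, -1.8]
gripper_width: 0.42
```

```bash
python3 go.py .508 -.2357 .048; python3 - <<'E'
from h import *
im=robot.get_image("scene"); cv2.imwrite("pics/s5.png",cv2.resize(im[120:310,170:380,::-1],None,fx=3,fy=3))
print([(np.round(d["location"],3),round(d["confidence"],2)) for d in robot.tip_of("brass_mid","scene")])
E
```

```text
t 12.5 tcp [ 0.5089 -0.2366  0.1391] F [-0.8 -1.  -1.8] w 0.42
[[-0.001, -0.097, -0.995], [0.0, -0.995, 0.097], [-1.0, -0.0, 0.001]]
units [ 4.55 -0.04  0.05] yaw of -z deg -5.54
[(array([ 0.344, -0.121, -0.   ]), 0.88), (array([ 0.465, -0.373, -0.002]), 0.77)]
```

View pics/s5.png

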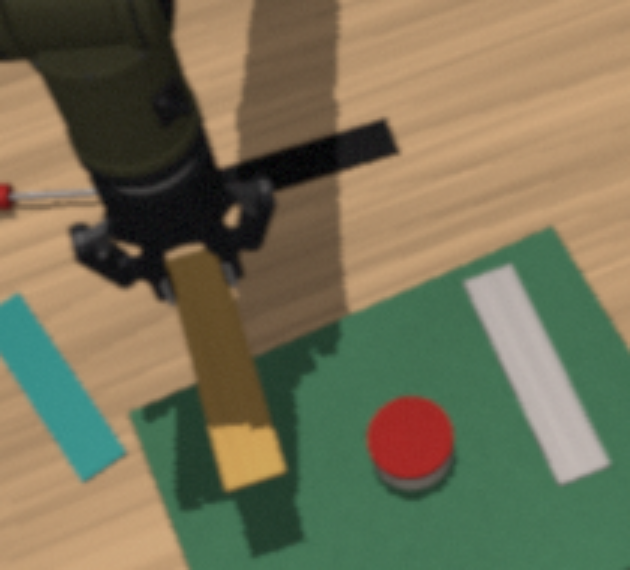

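The strip hangs from the gripper, clear of the board: near end at crop (188,255), far end at (256,480). I check its tilt against the projection.

```bash
python3 - <<'E'
from h import *
im=robot.get_image("scene")
far=np.array([170+256/3,120+480/3]);print(far)
for sag in(0,.01,.02,.03,.05): 
    print(sag,topix([[.489+np.sqrt(.18**2-sag**2)*.995,-.234-.179*.097,.151-sag]],"scene").round(1))
E
```

```text
[255.33333333 280.        ]
0 [[253.9 279.8]]
0.01 [[254.7 281.4]]
0.02 [[255.4 282.7]]
0.03 [[255.9 283.8]]
0.05 [[256.7 285.1]]
```

It is near level (sag under about 5 mm). Now I carry it left to the tray.

Request:
step_arm(targets=[{"dp": [-0.5, 0, 0], "turn": -0.27}, {"dp": [0, -0.5, 0], "turn": 0}, {"dp": [0, -1, 0], "turn": 0}, {"dp": [0, -1, 0], "turn": 0}, {"dp": [0, -1, 0], "turn": 0}, {"dp": [0, -1, 0], "turn": 0}, {"dp": [0, -1, 0], "turn": 0}, {"dp": [0, -1, 0], "turn": 0}])

```text
t: 13.65
eef_pos: [0.5167, -0.1053, 0.1494]
ee_rot: [-2.193, 0.06, 2.193]
force: [0.2, -0.2, -2.1]
gripper_width: 0.422
```

Request:
step_arm(targets=[{"dp": [0, -1, 0], "turn": 0}, {"dp": [0, -1, 0], "turn": 0}, {"dp": [0, -1, 0], "turn": 0}, {"dp": [0, -1, 0], "turn": 0}, {"dp": [0, -1, 0], "turn": 0}, {"dp": [0, -1, 0], "turn": 0}, {"dp": [0, -1, 0], "turn": 0}, {"dp": [0, -1, 0], "turn": 0}])

```text
t: 14.65
eef_pos: [0.5253, 0.0544, 0.1494]
ee_rot: [-2.193, 0.06, 2.193]
force: [-0.6, -0.0, -0.7]
gripper_width: 0.417
```

Request:
step_arm(targets=[{"dp": [0, -1, 0.4], "turn": 0}, {"dp": [0, -1, 0.4], "turn": 0}, {"dp": [0, -1, 0.4], "turn": 0}, {"dp": [0, -1, 0.4], "turn": 0}, {"dp": [0, -1, 0.4], "turn": 0}, {"dp": [0, -1, 0.4], "turn": 0}, {"dp": [0, -1, 0.4], "turn": 0}, {"dp": [0, -1, 0], "turn": 0}])

```text
t: 15.65
eef_pos: [0.4776, 0.2172, 0.1493]
ee_rot: [-2.192, 0.06, 2.195]
force: [0.1, -0.8, -1.8]
gripper_width: 0.416
```

Request:
step_arm(targets=[{"dp": [0, -1, 0], "turn": 0}, {"dp": [0, -1, 0], "turn": 0}, {"dp": [0, -1, 0], "turn": 0}, {"dp": [0, -0.5, 0], "turn": 0}, {"dp": [0, 0, 0], "turn": 0}, {"dp": [0, 0, 0], "turn": 0}])

```text
t: 16.4
eef_pos: [0.4827, 0.2843, 0.1492]
ee_rot: [-2.193, 0.064, 2.193]
force: [-0.2, -0.0, -1.0]
gripper_width: 0.426
```

```bash
python3 go.py .4806 .289 .05; python3 - <<'E'
from h import *
for n in("scene","top"):
    im=robot.get_image(n); cv2.imwrite(f"pics/{n}6.png",im[:,:,::-1])
E
```

```text
t 16.4 tcp [0.4827 0.2843 0.1492] F [-0.2 -0.  -1. ] w 0.426
[[-0.0, -0.057, -0.998], [-0.001, -0.998, 0.057], [-1.0, 0.001, 0.0]]
units [ 4.96 -0.23  0.12] yaw of -z deg -3.3
```

View pics/scene6.png

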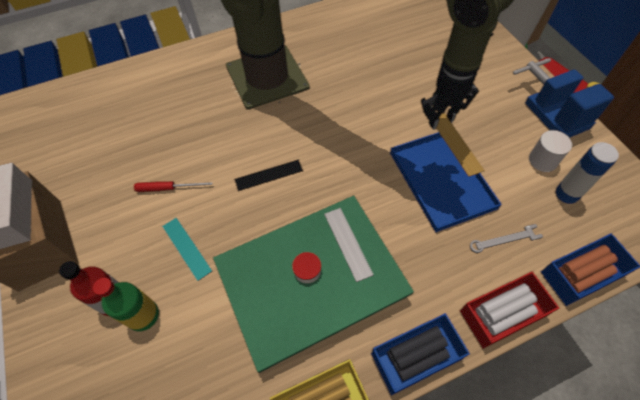

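View pics/top6.png

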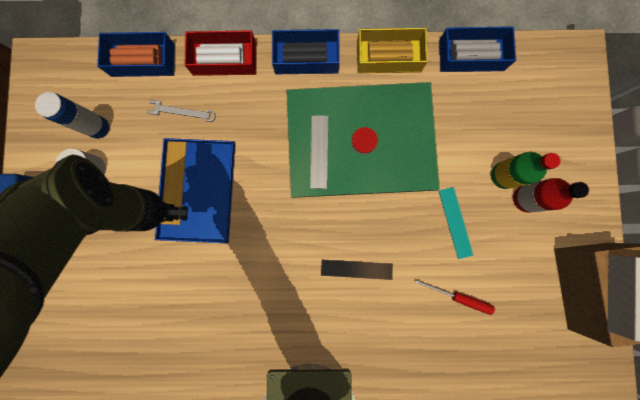

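The gold strip hangs over the tray: top (176,180) with parallax, parallel to the tray's long side. Steel is unmoved at (319,152). I lower it.

Request:
step_arm(targets=[{"dp": [1, -0.2, 0], "turn": 0}, {"dp": [1, 0, 0], "turn": 0}, {"dp": [1, 0, 0], "turn": 0}, {"dp": [1, 0, 0], "turn": 0}, {"dp": [1, 0, 0], "turn": 0}, {"dp": [1, 0, 0], "turn": 0}, {"dp": [0, 0, 0], "turn": 0}, {"dp": [0, 0, 0], "turn": 0}])

```text
t: 17.5
eef_pos: [0.4834, 0.2893, 0.0299]
ee_rot: [-2.193, 0.062, 2.192]
force: [-0.3, -0.1, -1.6]
gripper_width: 0.422
```

Request:
step_arm(targets=[{"dp": [0.4, 0, 0], "turn": 0}, {"dp": [0.2, 0, 0], "turn": 0}, {"dp": [0, 0, 0], "turn": 0}])

```text
t: 17.88
eef_pos: [0.4826, 0.2894, 0.017]
ee_rot: [-2.193, 0.062, 2.194]
force: [-0.6, 0.2, -1.4]
gripper_width: 0.422
```

Request:
step_arm(targets=[{"dp": [0.15, 0, 0], "turn": 0}, {"dp": [0.1, 0, 0], "turn": 0}, {"dp": [0, 0, 0], "turn": 0}])

```text
t: 18.25
eef_pos: [0.4827, 0.2895, 0.0121]
ee_rot: [-2.193, 0.062, 2.193]
force: [0.1, -0.1, -2.1]
gripper_width: 0.421
```

Request:
step_arm(targets=[{"dp": [0.1, 0, 0], "turn": 0}, {"dp": [0.1, 0, 0], "turn": 0}, {"dp": [0, 0, 0], "turn": 0}])

```text
t: 18.62
eef_pos: [0.4827, 0.2895, 0.0081]
ee_rot: [-2.193, 0.062, 2.193]
force: [0.6, -1.1, -1.6]
gripper_width: 0.421
```

Request:
step_arm(targets=[{"dp": [0.1, 0, 0], "turn": 0}, {"dp": [0, 0, 0], "turn": 0}])

```text
t: 18.88
eef_pos: [0.4828, 0.2895, 0.0061]
ee_rot: [-2.193, 0.062, 2.193]
force: [-0.0, -0.1, -1.7]
gripper_width: 0.418
```

Request:
step_arm(targets=[{"dp": [0.1, 0, 0], "turn": 0}, {"dp": [0, 0, 0], "turn": 0}])

```text
t: 19.12
eef_pos: [0.4828, 0.2895, 0.0041]
ee_rot: [-2.193, 0.062, 2.193]
force: [-0.5, -0.2, -1.0]
gripper_width: 0.423
```

Request:
step_arm(targets=[{"dp": [0.08, 0, 0], "turn": 0}, {"dp": [0, 0, 0], "turn": 0}])

```text
t: 19.38
eef_pos: [0.483, 0.2896, 0.0033]
ee_rot: [-2.193, 0.062, 2.192]
force: [-0.9, -0.8, 5.5]
gripper_width: 0.426
```

Contact felt. I back off 1 mm and release, then rise.

Request:
step_arm(targets=[{"dp": [-0.05, 0, 0], "turn": 0}, {"dp": [0, 0, 0], "turn": 0}, {"dp": [0, 0, 0], "turn": 0}, {"dp": [0, 0, 0], "turn": 0}, {"dp": [0, 0, 0], "turn": 0}, {"dp": [0, 0, 0], "turn": 0}], grip=0.1)

```text
t: 20.12
eef_pos: [0.4828, 0.2895, 0.0036]
ee_rot: [-2.193, 0.062, 2.193]
force: [0.2, -0.1, 0.1]
gripper_width: 0.897
```

Request:
step_arm(targets=[{"dp": [-0.5, 0, 0], "turn": 0}, {"dp": [-1, 0, 0], "turn": 0}, {"dp": [-1, 0, 0], "turn": 0}, {"dp": [-1, 0, 0], "turn": 0}, {"dp": [-1, 0, 0], "turn": 0}, {"dp": [-1, 0, 1], "turn": 0}, {"dp": [-1, 0, 1], "turn": 0}, {"dp": [-1, 0, 1], "turn": 0}])

```text
t: 21.12
eef_pos: [0.4225, 0.293, 0.1558]
ee_rot: [-2.194, 0.061, 2.191]
force: [0.4, 0.7, 0.0]
gripper_width: 0.897
```

```bash
python3 go.py .4806 .289 .05; python3 - <<'E'
from h import *
for n in("scene","top"):
    im=robot.get_image(n); cv2.imwrite(f"pics/{n}7.png",im[:,:,::-1])
    for d in robot.regions_of("brass_mid",n): print(n,round(d["confidence"],2),np.round(rect(d["pixels"],.007,n),3))
    for l in ("brass_mid","steel_mid","tray_in"):print(l,[(np.round(d["location"],3),round(d["confidence"],2)) for d in robot.tip_of(l,n)])
im=robot.get_image("scene");cv2.imwrite("pics/s7c.png",cv2.resize(im[90:250,360:530,::-1],None,fx=3.5,fy=3.5))
E
```

```text
t 21.12 tcp [0.4225 0.293  0.1558] F [0.4 0.7 0. ] w 0.897
[[0.001, -0.056, -0.998], [0.001, -0.998, 0.056], [-1.0, -0.001, -0.001]]
units [ 5.29  0.04 -2.91] yaw of -z deg -3.23
scene 0.91 [ 3.51000e-01 -1.23000e-01  1.79166e+02  4.40440e+01  8.58480e+01]
scene 0.55 [  0.552   0.286 181.021  44.805  -1.086]
scene 0.55 [  0.465  -0.376 177.332  39.04   13.256]
brass_mid [(array([ 0.463, -0.375,  0.004]), 0.86), (array([0.548, 0.287, 0.005]), 0.65), (array([ 0.347, -0.119, -0.   ]), 0.55)]
steel_mid [(array([ 0.638, -0.035,  0.06 ]), 0.95)]
tray_in [(array([0.549, 0.286, 0.003]), 0.65), (array([0.548, 0.284, 0.004]), 0.5)]
top 0.97 [  0.551   0.286 179.694  40.935  -2.386]
top 0.69 [ 3.46000e-01 -1.22000e-01  1.83103e+02  4.45600e+01  8.76970e+01]
top 0.56 [  0.462  -0.376 180.123  43.51   12.799]
brass_mid [(array([0.555, 0.284, 0.006]), 0.9), (array([ 0.342, -0.123, -0.002]), 0.82), (array([ 0.462, -0.378, -0.002]), 0.62)]
steel_mid [(array([ 0.637, -0.03 ,  0.059]), 0.66), (array([ 0.526, -0.145,  0.063]), 0.58)]
tray_in [(array([0.547, 0.285, 0.007]), 0.61)]
```

View pics/s7c.png

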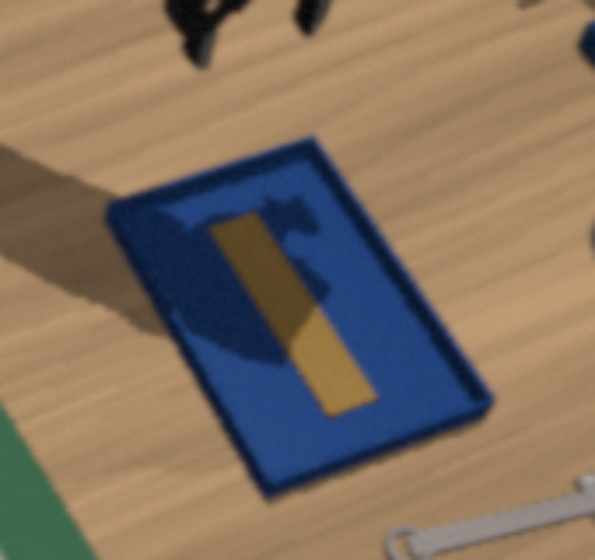

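View pics/top7.png

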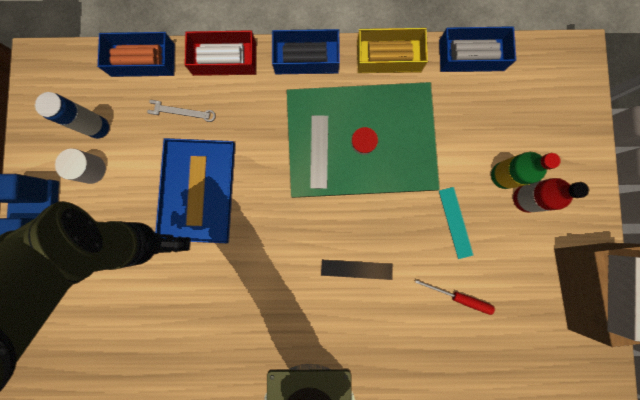

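The strip lies flat in the middle of the tray: top (196,190), measured about 180 × 41 mm on the floor plane. The gripper is clear, and steel is unmoved at (319,152).

```bash
python3 -c "
from bench import robot
print(robot.close_job())"
```

```text
the job is handed in; nothing more can be done
None
```

The brass strip is lying flat in the blue tray and the job is handed in, at about 21.5 s of the 58 s allowed. `close_job` gives no verdict, so what follows rests on my own measurements.

- **Slide:** I pressed the strip with shut fingertips at about 10–13 N and slid it roughly 65 mm. Its near end then stuck out about 46 mm past the board's edge.
- **Lift and carry:** I gripped the overhanging end at 100 N and lifted it to about 0.15 m, roughly 90 mm above the board's top. It stayed close to level while I carried it and lowered it into the tray.
- **Strip in tray:** its centre measured (0.551, 0.286), against a tray centre of about (0.549, 0.285). It measured 180 × 41 mm on the tray-floor plane, at about 5 mm height, so it is flat.
- **Other checks:** the steel strip was still at about (0.638, -0.032), where it started. The arm was clear, with the fingertips about 0.156 m up and no force reading.

**Disagreements:**
- The network also reported the teal and black strips as brass. I ruled those out by colour and by their place on the bench.
- The final angle of the strip read -1.1° in one camera and -2.4° in the other, which does not matter here.
- The gripper opening read 0.42 on the strip, where 0.47 would be expected for 40 mm. The hold did not slip.

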